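Start up the hot pass of a bowl kitchen

ROBOT

A 6-joint arm with a two-finger parallel gripper is mounted at the origin on the work surface. World frame = base frame: x ahead of the robot, y to its left, z up, the work surface at z = 0. Lengths are in m, angles in rad, forces in N, time in s.
With the tool pointing down it reaches from about 0.3 to 0.875 m from the base axis. Payload 6.4 kg.
Tool frame: the origin (TCP) lies between the finger pads; the fingertips stand 25 mm ahead of it and the grasp point (between the pads) lies 6 mm ahead of it; z points along the fingers, y is the line along which they close (so a half turn about z gives the same grasp; the last joint's range is limited). The gripper opens to 85 mm and grips with 20 to 120 N. Pads are 22 mm wide; open, the fingers measure 114 mm over their backs; the gripper's body (76 mm by 85 mm) begins 54 mm behind the grasp point. The pads swing forward as they close: fully open they stand 13 mm farther back than shut.
Start: joints at [-1.319, 0.181, 1.607, -0, 1.354, -0.206], TCP at [0.254, -0.516, 0.256] pointing down, gripper open.
Joint ranges: [-2.99, 2.99], [-0.89, 2.07], [0.3, 2.58], [-1.14, 4.28], [0, 2.63], [-3.12, 3.12]. Speed limits (rad/s): [2.57, 2.57, 3.01, 3.14, 3.14, 3.14].

INTERFACE

Orientations are given as a unit quaternion [w, x, y, z].
In Python, from bench import ctrl gives the robot as it stands.
- The arm moves only by the tool servo_tool, never from a script. Its argument "series" is text: rows parted by semicolons, each of 7 numbers parted by spaces: the gripper command: -1 is fully open, 1 is shut, values between are in proportion, then the shift along the tool's x, y, z in m, then the turn, a rotation vector about the tool's x, y, z in degrees. A call has 1 to 12 rows; each row is the pose to reach, as a shift and turn from the pose commanded when the call began, along the tool's axes at that moment; what a row does not reach only later rows make up. A row lasts 1/12 s, in which the tool goes at most 41.7 mm and 7.16 degrees, less where a joint would pass 70% of its speed; a pose out of reach is approached as far as the arm can. A call with a gripper value outside its range is refused whole. The fingers move at their own pace and stop on an object; the grip force is fixed at half the most. Time passes only in rows, so rows that repeat a pose let the fingers close. It gives the time, the measured TCP pose, the force, the opening and the grip force at its end, in the units of the state.
- ctrl.get_obs(): the state, without advancing time (a new reading comes with each control period).
- ctrl.camera(name): name is "scene" or "top"; returns a dict with "img" (400x640x3 uint8, red, green, blue), "z_map" (400x640 float32, m along the optical axis (not along the pixel's ray), 0 where there is no reading), "fovy" (degrees; the focal length in pixels is half the picture's height over the tangent of half this angle, whatever the lens; pixels are square), "cx", "cy" (the principal point, pixels), "extrinsics" (4x4, takes a point from camera to world coordinates). Camera axes: x right, y down, z forward; pixel columns grow to the right and rows downward; lengths in m; the calibration is good to about 2 mm. A picture is of the moment at which its call begins.
- ctrl.hand_in(): hands the job in; it is judged then, once.
The state is a dict: "time_s": time; "q": joint angles; "dq": joint speeds; "joint_efforts": joint torques, N m; "eef_pos": TCP position; "eef_rot": TCP orientation; "wrist_force": force on the tool from outside, world axes, zero at the start; "torque": the same for the moment, N m; "opening": opening from 0.0 (shut) to 1.0 (fully open); "grasp_force": force on a finger pad.
Only numpy, scipy, OpenCV 4.12 (cv2) and the standard library are available. Lean on these libraries where they do the work, as an engineer would, in place of code of your own. Each camera call takes 0.05 s, during which the arm holds its last target. There are 200 camera calls.

TASK

Start the hot pass so that the finished bowls stay warm: on the steel console, switch on the blue rocker, then the yellow rocker, by pushing the raised, white-dotted end of each fully down with the closed fingertips, and after that press the green round key all the way in and let it come back up. Leave both rockers on, do not press the red key, and leave the bowls, bottle and other tableware standing where they are: nothing is to be picked up.

Things in the scene. Friction and masses are not known exactly. Their poses are not given: they have to be found in the camera images.
- console: brushed-steel control box with a black panel, 170 deep (x) x 340 wide (y) x 50 mm high, fixed; origin under its centre on the table, x towards its back, z up. Four controls stand in a row on its top, centred 30 mm in front of its middle, 80 mm apart, in any order (two rockers, two round keys), turned like the console; the small pot stands on the rear ledge
- blue (a joint): the blue rocker: paddle 64 x 36 x 10 mm tipping about a level axle across its middle, 24 mm above the console top. 0 = off, its white-dotted end (away from the robot) raised; 0.36 rad = on, that end fully down; counts as on from 0.29. Starts within 0.06 of off and stays where it is left; takes about 3 N at the dot, up to 8 N nearer the axle.
- blue_dot (a point): the white dot on the blue rocker's upper face, 21 mm from its axle; off it stands about 83 mm above the table, on about 75 mm; the point turns with the paddle
- yellow (a joint): the yellow rocker: paddle 64 x 36 x 10 mm tipping about a level axle across its middle, 24 mm above the console top. 0 = off, its white-dotted end (away from the robot) raised; 0.36 rad = on, that end fully down; counts as on from 0.29. Starts within 0.06 of off and stays where it is left; takes about 3 N at the dot, up to 8 N nearer the axle.
- yellow_dot (a point): the white dot on the yellow rocker's upper face, 21 mm from its axle; off it stands about 83 mm above the table, on about 75 mm; the point turns with the paddle
- green (a joint): the green round spring key: 0 released, 0.006 m fully in (takes about 5 N, starting at 1.5 N); it springs back when let go. It counts as pressed from 0.0045
- green_top (a point): centre of the top of the green round key's cap (36 mm across), 72 mm above the table when released, in a grey collar 52 mm across whose top is 62 mm above the table
- red (a joint): the red round key (cancel), same size and spring as the green one; not to be pressed
- red_top (a point): centre of the top of the red round key's cap (36 mm across), 72 mm above the table when released, in a grey collar 52 mm across whose top is 62 mm above the table
- bowl_sausage: pale grey bowl with a brown rim, 136 mm across, 62 mm high, on the low black hot plate (150 x 560 x 30 mm, fixed behind the console), with sausages and mash; origin under its centre; loose, leave alone
- bowl_curry: the same bowl on the hot plate with greens and chilli; loose, leave alone
- bowl_salad: the same bowl with egg and salad, on the table beside the console's right (-y) end; loose, leave alone
- sauce: amber sauce bottle with a red cap, 52 mm across, 150 mm high, on the table beside the console's left (+y) end; origin under its centre; loose, leave alone
- pot: small blue spice pot with a steel cap, 38 mm across, 55 mm high, on the console's rear ledge; origin under its centre; loose, leave alone
- spoon: steel spoon with a wooden handle, 190 mm long, lying on the table to the right (-y) of the salad bowl; loose, leave alone
- ramekin: white ramekin 76 mm across, 40 mm high, on the table to the left (+y) of the sauce bottle; origin under its centre; loose, leave alone

How it is judged:
By the outcome, as a careful person would: the job done as asked, in the order asked, and still so for the second after the job is handed in, with the robot touching nothing.
It also fails if it takes over 35 s, if anything falls off the work surface, if the arm or the gripper's body presses on something with over 40 N, if the wrist force passes 120 N, or if a joint passes its speed limit or range.

## Working session

There is one attempt and no reset: what is moved stays moved. The work goes in short steps, Python scripts to look and compute and a tool call to move; the robot and the scene stay as the last step left them, time stands still between calls to the robot, and variables do not carry over. Pictures are saved under pics/ and viewed, at most 10 in all, crops included, and the job is handed in when it is done.

Besides the shell and the picture viewer there is one more tool, called after "Call:" as name(argument=value, ...) on one line, values as JSON. servo_tool: Moves the arm, as the interface text tells. Its arguments: {"type":"object","properties":{"series":{"type":"string"}},"required":["series"]}

```bash
mkdir -p pics
cat > h.py <<'E'
import numpy as np, cv2
from bench import ctrl
def snap(n,f):
    c=ctrl.camera(n); cv2.imwrite(f'pics/{f}.png',c['img'][:,:,::-1]); np.savez(f'pics/{f}.npz',**c); return c
def pt(c,u,v):
    f=200/np.tan(np.radians(float(c['fovy']))/2); z=np.median(c['z_map'][v-1:v+2,u-1:u+2])
    return (c['extrinsics']@[(u-c['cx'])/f*z,(v-c['cy'])/f*z,z,1])[:3]
E
python3 -c "
from h import *
snap('top','t0');snap('scene','s0');o=ctrl.get_obs();print(o['time_s'],o['eef_pos'],o['eef_rot'])"
```

```text
0.1 [ 0.25403199 -0.51533623  0.25548192] [-7.87046648e-04  9.73918350e-01  2.26897396e-01 -4.54263557e-06]
```

View pics/t0.png

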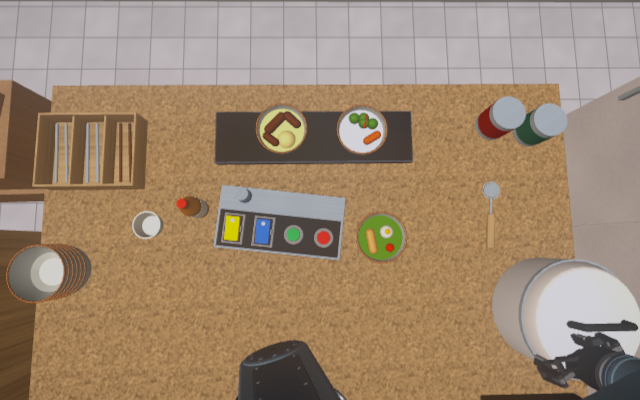

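View pics/s0.png

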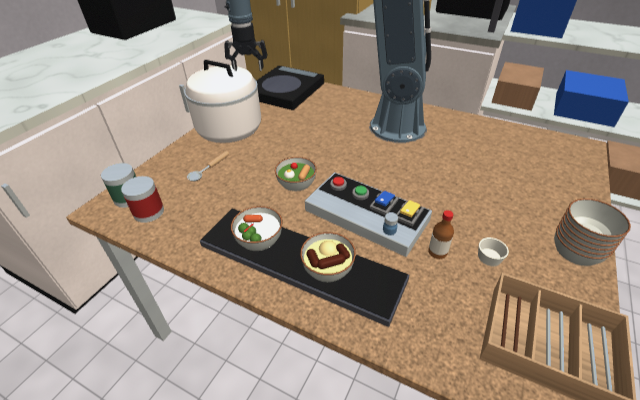

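The top view shows the controls from left (+y): yellow (232,228), blue (262,232), green (293,234), red (323,238). The gripper hangs beside or over a big white pot at the right. I'll enlarge the console and measure.

```bash
python3 -c "
from h import *
c=np.load('pics/t0.npz'); im=cv2.imread('pics/t0.png')
cv2.imwrite('pics/t0c.png',cv2.resize(im[180:265,205:350],None,fx=5.5,fy=5.5,interpolation=cv2.INTER_CUBIC))
np.set_printoptions(precision=4,suppress=True)
for n,u,v in [('y',232,228),('b',262,232),('g',293,234),('r',323,238),('ledgeL',230,195),('ledgeR',330,205),('pot',244,194),('potlid',590,290),('lidhandle',600,325),('sauce',182,203),('bowlfrontL',362,237)]: print(n,pt(c,u,v))
f=200/np.tan(np.radians(c['fovy']/2));z=c['z_map'];v,u=np.mgrid[:400,:640]
P=np.stack([(u-c['cx'])/f*z,(v-c['cy'])/f*z,z,z*0+1],-1)@c['extrinsics'].T
h=cv2.cvtColor(im,cv2.COLOR_BGR2HSV);roi=np.zeros(z.shape,bool);roi[185:262,210:348]=1
for n,lo,hi in [('y',22,35),('b',100,125),('g',50,85),('r',0,8)]:
  m=roi&(h[...,0]>=lo)&(h[...,0]<=hi)&(h[...,1]>150)&(v>205)
  print(n,m.sum(),u[m].mean(),v[m].mean(),P[m].mean(0)[:3],P[m].min(0)[:3],P[m].max(0)[:3])
print(P[250:400,490:][...,2].max(), c['extrinsics'][:3,3])
"
```

```text
y [0.5233 0.2055 0.0797]
b [0.5119 0.128  0.079 ]
g [0.5058 0.0481 0.0722]
r [ 0.4944 -0.0303  0.0714]
ledgeL [0.6135 0.2189 0.0503]
ledgeR [ 0.5833 -0.0509  0.0494]
pot [0.6087 0.1709 0.1036]
potlid [ 0.3707 -0.6138  0.2255]
lidhandle [ 0.3057 -0.5958  0.2686]
sauce [0.5822 0.3109 0.1495]
bowlfrontL [ 0.496  -0.1365  0.0426]
y 336 231.61309523809524 228.23511904761904 [0.5222 0.2044 0.0892] [ 0.4831 -0.0108  0.061 ] [0.5585 0.2274 1.0399]
b 284 262.00704225352115 231.6056338028169 [0.5128 0.1276 0.0818] [ 0.4831 -0.0108  0.0686] [0.5459 0.1468 1.0399]
g 72 293.25 233.63888888888889 [0.5068 0.0475 0.0712] [0.4928 0.0349 0.0681] [0.5191 0.0614 0.0749]
r 127 323.13385826771656 237.4015748031496 [ 0.4959 -0.0307  0.0712] [ 0.4813 -0.0463  0.0629] [ 0.5129 -0.0146  0.077 ]
1.0399426102774179 [ 0.4831 -0.0108  1.0399]
```

View pics/t0c.png

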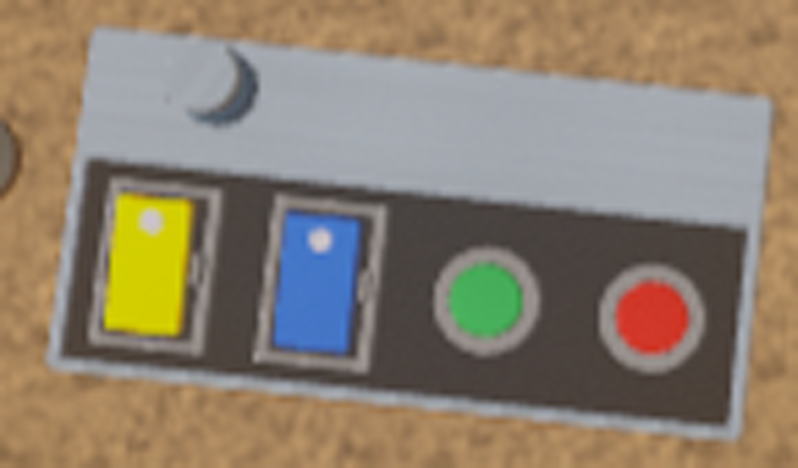

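```bash
cat >> h.py <<'E'
from scipy.spatial.transform import Rotation as R
np.set_printoptions(precision=4,suppress=True)
def go(tip,yaw):
    "shift and turn (tool axes) bringing the fingertips to tip, pointing down, tool x at yaw (deg)"
    o=ctrl.get_obs();w,*q=o['eef_rot'];A=R.from_quat([*q,w])
    B=R.from_euler('z',yaw,degrees=True)*R.from_euler('x',180,degrees=True)
    p=np.array(tip)+[0,0,.025]
    print('t',o['time_s'],'pos',o['eef_pos'],'F',o['wrist_force'],'shift mm',1000*A.inv().apply(p-o['eef_pos']),'turn',np.degrees((A.inv()*B).as_rotvec()))
E
python3 -c "
from h import *
c=np.load('pics/t0.npz');f=200/np.tan(np.radians(c['fovy']/2));E=c['extrinsics']
for n,u,v,h in [('yd',232.4,220.1,.083),('bd',263.2,223.4,.083),('g',293.3,234.1,.072),('r',323.2,237.5,.072)]:
  d=E[:3,:3]@[(u-c['cx'])/f,(v-c['cy'])/f,1];s=(h-E[2,3])/d[2];print(n,E[:3,3]+s*d)
go([.533,.126,.20],-6.4)"
```

```text
yd [0.5435 0.2041 0.083 ]
bd [0.534  0.1245 0.083 ]
g [0.5056 0.0473 0.072 ]
r [ 0.4957 -0.0308  0.072 ]
t 0.1 pos [ 0.254  -0.5153  0.2555] F [ 0.2657 -1.3985  0.4461] shift mm [ 533.6779 -451.9611   31.3617] turn [-0.0912  0.0056 32.629 ]
```

Call:
servo_tool(series="1 0 0 -0.04 0 0 0; 1 0 0 -0.08 0 0 0; 1 0 0 -0.11 0 0 0; 1 0 0 -0.11 0 0 0")

```text
time_s: 0.43
eef_pos: [0.2548, -0.5181, 0.3741]
eef_rot: [0.006, 0.974, 0.227, 0.0]
wrist_force: [-0.2, -0.6, 1.2]
opening: 0.452
grasp_force: 0.0
```

Call:
servo_tool(series="1 0.034 -0.028 0 0 0 3; 1 0.067 -0.056 0 0 0 6; 1 0.100 -0.084 0 0 0 9; 1 0.130 -0.11 0 0 0 12; 1 0.16 -0.135 0 0 0 15; 1 0.19 -0.16 0 0 0 18; 1 0.22 -0.185 0 0 0 21; 1 0.25 -0.21 0 0 0 24; 1 0.28 -0.235 0 0 0 26; 1 0.31 -0.26 0 0 0 28; 1 0.34 -0.285 0 0 0 30; 1 0.37 -0.31 0 0 0 32.6")

```text
time_s: 1.43
eef_pos: [0.4492, -0.0722, 0.3659]
eef_rot: [-0.0, 0.998, -0.056, -0.0]
wrist_force: [1.0, -1.1, -0.1]
opening: -0.001
grasp_force: 0.0
```

```bash
python3 -c "
from h import *
go([.538,.124,.16],-6.4)"
```

```text
t 1.4333 pos [ 0.4492 -0.0722  0.3659] F [ 1.0044 -1.1124 -0.0537] shift mm [  66.1426 -204.903   180.8998] turn [-0.0028  0.007  -0.0727]
```

Call:
servo_tool(series="1 0.010 -0.032 0.02 0 0 0; 1 0.02 -0.064 0.04 0 0 0; 1 0.03 -0.096 0.06 0 0 0; 1 0.04 -0.128 0.08 0 0 0; 1 0.05 -0.16 0.1 0 0 0; 1 0.06 -0.19 0.125 0 0 0; 1 0.066 -0.205 0.15 0 0 0; 1 0.066 -0.205 0.175 0 0 0; 1 0.066 -0.205 0.18 0 0 0; 1 0.066 -0.205 0.18 0 0 0; 1 0.066 -0.205 0.18 0 0 0")

```text
time_s: 2.35
eef_pos: [0.5375, 0.1218, 0.1868]
eef_rot: [0.0, 0.998, -0.056, -0.0]
wrist_force: [0.1, 0.3, -0.1]
opening: -0.0
grasp_force: 0.0
```

```bash
python3 -c "
from h import *
go([.538,.124,.077],-6.4)
a=snap('scene','s1');b=snap('top','t1')
cv2.imwrite('pics/m1.png',np.vstack([cv2.resize(i[...,::-1],(600,300),interpolation=cv2.INTER_CUBIC) for i in (a['img'][130:260,270:530],b['img'][150:280,190:450])]))"
```

```text
t 2.35 pos [0.5375 0.1218 0.1868] F [ 0.1333  0.3196 -0.0608] shift mm [ 0.2754 -2.2616 84.8279] turn [0.0079 0.0018 0.0001]
```

View pics/m1.png

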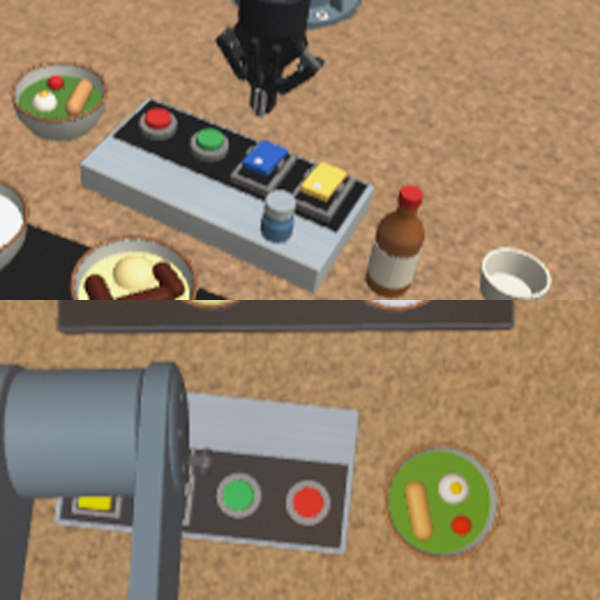

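The scene view shows the closed fingertips about 80 mm above the blue rocker, clear of the pot and bottle. Descending now.

Call:
servo_tool(series="1 0 -0.002 0.025 0 0 0; 1 0 -0.002 0.05 0 0 0; 1 0 -0.002 0.065 0 0 0; 1 0 -0.002 0.073 0 0 0; 1 0 -0.002 0.076 0 0 0; 1 0 -0.002 0.078 0 0 0; 1 0 -0.002 0.08 0 0 0; 1 0 -0.002 0.082 0 0 0; 1 0 -0.002 0.083 0 0 0; 1 0 -0.002 0.083 0 0 0; 1 0 -0.002 0.083 0 0 0")

```text
time_s: 3.37
eef_pos: [0.5385, 0.1242, 0.1041]
eef_rot: [-0.0, 0.998, -0.056, 0.001]
wrist_force: [1.9, -0.7, 3.5]
opening: 0.001
grasp_force: 1.5
```

Call:
servo_tool(series="1 0 0 0.001 0 0 0; 1 0 0 0.002 0 0 0; 1 0 0 0.003 0 0 0; 1 0 0 0.003 0 0 0; 1 0 0 0.003 0 0 0")

```text
time_s: 3.78
eef_pos: [0.5388, 0.1242, 0.101]
eef_rot: [-0.0, 0.998, -0.056, 0.001]
wrist_force: [5.3, -0.6, 4.1]
opening: 0.002
grasp_force: 2.7
```

Call:
servo_tool(series="1 0 0 0.001 0 0 0; 1 0 0 0.002 0 0 0; 1 0 0 0.0025 0 0 0; 1 0 0 0.0025 0 0 0; 1 0 0 0.0025 0 0 0")

```text
time_s: 4.2
eef_pos: [0.539, 0.1243, 0.1005]
eef_rot: [-0.0, 0.998, -0.055, 0.001]
wrist_force: [-2.0, -2.1, 20.9]
opening: -0.001
grasp_force: 10.2
```

Hard stop reached (20.9 N, tip at 75.5 mm). I'll lift and step over to yellow.

Call:
servo_tool(series="1 0 0 -0.025 0 0 0; 1 0 0 -0.05 0 0 0; 1 0 -0.03 -0.06 0 0 0; 1 0 -0.06 -0.06 0 0 0; 1 0 -0.08 -0.06 0 0 0; 1 0 -0.08 -0.06 0 0 0; 1 0 -0.08 -0.06 0 0 0")

```text
time_s: 4.78
eef_pos: [0.5447, 0.2045, 0.1564]
eef_rot: [0.0, 0.999, -0.054, -0.002]
wrist_force: [0.2, 0.2, -0.3]
opening: 0.001
grasp_force: 0.0
```

```bash
python3 -c "
from h import *
go([.5475,.2035,.079],-6.4)
a=snap('scene','s2')
cv2.imwrite('pics/m2.png',cv2.resize(a['img'][150:260,320:480,::-1],(800,550),interpolation=cv2.INTER_CUBIC))"
```

```text
t 4.7833 pos [0.5447 0.2045 0.1564] F [ 0.2356  0.1574 -0.2794] shift mm [ 3.0938  0.5837 52.3859] turn [0.064  0.2182 0.168 ]
```

View pics/m2.png

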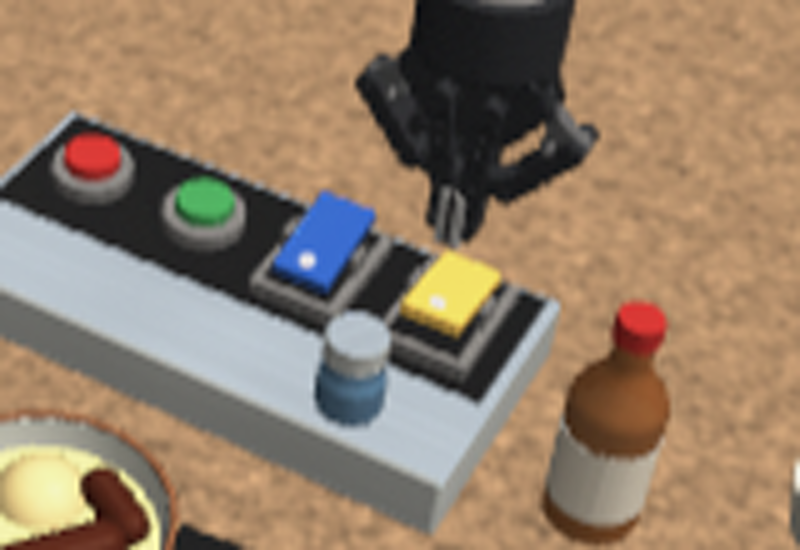

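Blue is clearly tipped on (dot end down); yellow is still off. The tool is above yellow, so I'll press it.

Call:
servo_tool(series="1 0.001 0 0.025 0 0 0; 1 0.001 0 0.04 0 0 0; 1 0.001 0 0.045 0 0 0; 1 0.001 0 0.048 0 0 0; 1 0.001 0 0.05 0 0 0; 1 0.001 0 0.052 0 0 0; 1 0.001 0 0.054 0 0 0; 1 0.001 0 0.055 0 0 0; 1 0.001 0 0.056 0 0 0; 1 0.001 0 0.056 0 0 0; 1 0.001 0 0.056 0 0 0")

```text
time_s: 5.75
eef_pos: [0.5486, 0.2034, 0.1027]
eef_rot: [-0.0, 0.998, -0.056, 0.001]
wrist_force: [2.3, -3.2, 3.9]
opening: -0.001
grasp_force: 2.1
```

Call:
servo_tool(series="1 0 0 0.001 0 0 0; 1 0 0 0.002 0 0 0; 1 0 0 0.003 0 0 0; 1 0 0 0.004 0 0 0; 1 0 0 0.004 0 0 0; 1 0 0 0.004 0 0 0")

```text
time_s: 6.25
eef_pos: [0.549, 0.2035, 0.1005]
eef_rot: [0.0, 0.998, -0.055, 0.002]
wrist_force: [-1.6, -5.0, 19.6]
opening: 0.002
grasp_force: 9.1
```

Same stop reached. Next: lift and move to above green.

Call:
servo_tool(series="1 0 0 -0.025 0 0 0; 1 0 0 -0.05 0 0 0; 1 -0.005 0.03 -0.06 0 0 0; 1 -0.01 0.06 -0.06 0 0 0; 1 -0.015 0.09 -0.06 0 0 0; 1 -0.02 0.12 -0.06 0 0 0; 1 -0.025 0.15 -0.06 0 0 0; 1 -0.025 0.16 -0.06 0 0 0; 1 -0.025 0.16 -0.06 0 0 0; 1 -0.025 0.16 -0.06 0 0 0; 1 -0.025 0.16 -0.06 0 0 0")

```text
time_s: 7.17
eef_pos: [0.5049, 0.0485, 0.1575]
eef_rot: [-0.0, 0.998, -0.055, -0.0]
wrist_force: [-0.5, 0.7, 0.3]
opening: -0.001
grasp_force: 0.0
```

```bash
python3 -c "
from h import *
go([.5056,.0473,.072],-6.4)
a=snap('scene','s3')
cv2.imwrite('pics/m3.png',cv2.resize(a['img'][150:260,320:480,::-1],(800,550),interpolation=cv2.INTER_CUBIC))"
```

```text
t 7.1667 pos [0.5049 0.0485 0.1575] F [-0.5443  0.6525  0.3255] shift mm [ 0.8611  1.1605 60.5193] turn [-0.0489  0.035   0.0541]
```

View pics/m3.png

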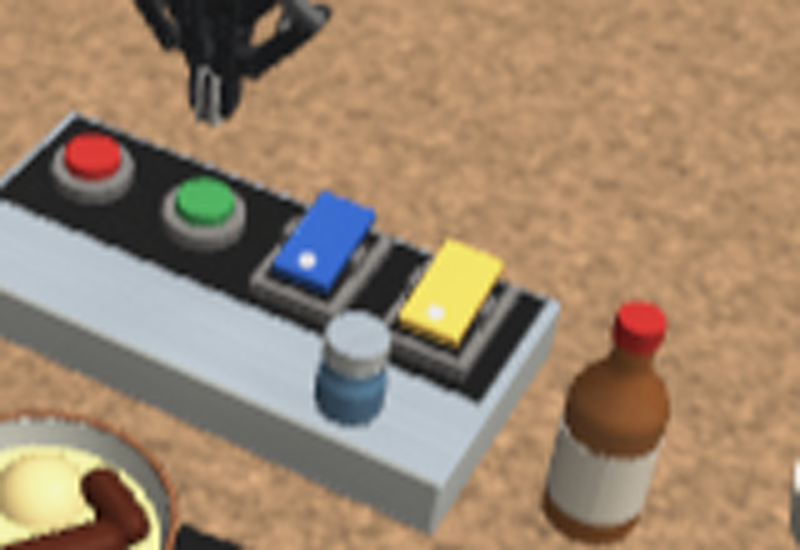

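Both rockers are on, and green is still up at crop pixel (205,200). I'll press it.

Call:
servo_tool(series="1 0 0.001 0.025 0 0 0; 1 0 0.001 0.045 0 0 0; 1 0 0.001 0.055 0 0 0; 1 0 0.001 0.059 0 0 0; 1 0 0.001 0.061 0 0 0; 1 0 0.001 0.063 0 0 0; 1 0 0.001 0.065 0 0 0; 1 0 0.001 0.0665 0 0 0; 1 0 0.001 0.0675 0 0 0; 1 0 0.001 0.0675 0 0 0; 1 0 0.001 0.0675 0 0 0")

```text
time_s: 8.13
eef_pos: [0.5055, 0.0466, 0.0911]
eef_rot: [-0.0, 0.998, -0.056, 0.001]
wrist_force: [-1.0, 2.4, 5.6]
opening: -0.002
grasp_force: 2.4
```

Call:
servo_tool(series="1 0 0 0.001 0 0 0; 1 0 0 0.002 0 0 0; 1 0 0 0.002 0 0 0; 1 0 0 0.002 0 0 0")

```text
time_s: 8.47
eef_pos: [0.5056, 0.0466, 0.0907]
eef_rot: [-0.0, 0.998, -0.055, 0.001]
wrist_force: [-8.5, 3.4, 21.7]
opening: 0.0
grasp_force: 11.1
```

Green is fully in, at its hard stop. I'll lift clear and check.

Call:
servo_tool(series="1 0 0 -0.02 0 0 0; 1 0 0 -0.05 0 0 0; 1 0 0 -0.09 0 0 0; 1 0 0 -0.12 0 0 0; 1 0 0 -0.15 0 0 0; 1 0 0 -0.15 0 0 0; 1 0 0 -0.15 0 0 0; 1 0 0 -0.15 0 0 0")

```text
time_s: 9.13
eef_pos: [0.5044, 0.0462, 0.2377]
eef_rot: [0.0, 0.998, -0.056, -0.0]
wrist_force: [-0.5, 1.0, -0.6]
opening: 0.003
grasp_force: 0.0
```

```bash
python3 -c "
from h import *
a=snap('scene','s4')
cv2.imwrite('pics/m4.png',cv2.resize(a['img'][130:260,270:480,::-1],(800,495),interpolation=cv2.INTER_CUBIC))"
```

```text
(no output)
```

View pics/m4.png

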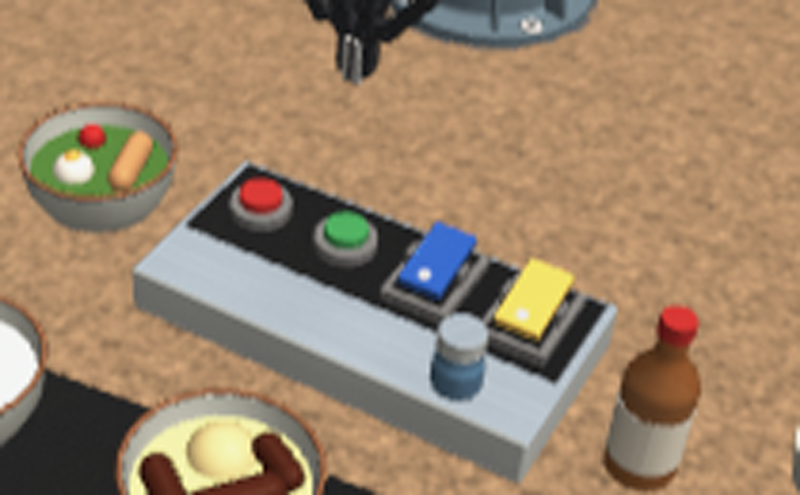

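Both rockers are on, green has come back up, and nothing else has moved.

```bash
python3 -c "
from bench import ctrl
print(ctrl.hand_in())"
```

```text
the job is handed in; nothing more can be done
None
```

The job is handed in at about 9 s: blue then yellow switched on and left on, green pressed to its stop and sprung back up, red not pressed, and the tableware in view of the last picture still in place.

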